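# Hold the crucible furnace open by its lid lever

## Task

The goldsmith wants to lift the crucible out of the bench furnace, so open the furnace and hold it open. First push the red mushroom button on the controller all the way in so that it stays down, leaving the green button alone; then, with closed fingertips on top of the wooden grip of the lid lever, press it slowly down nearly to its stop, so that the heavy lid swings up wide open, neither slamming it nor letting it drop. Press only, grip nothing, do not touch the lid or disturb the things lying about, and finish while still holding the lever down, with the fingers pressing on the wooden grip and the lid still.

Things in the scene. Friction and masses are not known exactly. Their poses are not given: they have to be found in the camera images.
- lid_lever (a joint): Lid lever, in rad: 0 = at rest, lid shut, long end up; grows as the long end is pressed down and the lid rises; hard stop at 0.85. It turns about the level pin at point lever_pivot. Nothing latches it: let go, it falls shut under the lid's weight. Pressing the middle of the grip takes about 8 to 13 N at first, 2 to 6 N near the stop.
- lever_pivot (a point): Centre of the lever's pivot pin, fixed to the furnace, 185 mm above the bench. Axes as the furnace's: -x points level towards the wooden grip, y along the pin, z up. From here the grip's centre lies 206 mm out (-x) and 123 mm up at rest, 229 mm out and 74 mm down at the stop, on an arc of 240 mm radius.
- lever_grip: Round pale wooden grip on the long end of the lever, 30 mm in diameter, 120 mm long, on a 16 mm steel rod. Origin at its centre, on its axis; x along the grip towards the lid, z square to it and upwards, y level. At rest the centre is 308 mm above the bench and the grip slopes up outwards at 24 degrees; at the stop 111 mm, sloping down at 25.
- furnace_lid: Heavy round lid of the furnace at the short end of the lever, 202 mm in diameter, 40 mm thick, about 1.9 kg, grey steel over pale refractory. Origin at the centre of its underside; z up when shut. Swings up with the lever; not to be touched.
- furnace: Top-loading crucible furnace fixed to the bench, grey steel jacket 206 mm in diameter, 180 mm high without the lid (229 mm high with the lid and the strap on it), with a grey terminal box on the far side from the lever. Origin at the centre of its underside; -x is the side of the lever, z up.
- controller: Grey controller box of the furnace, fixed to the bench, 120 (x) x 150 (y) x 85 mm high, display on its -x face, the red and the green button on its top. Origin at the centre of its underside.
- off_button (a joint): Red mushroom button, in m: 0 = out, 0.008 = fully in. Takes about 5 N and stays where it is pushed.
- off_button_top (a point): Centre of the top of the red mushroom head, 40 mm in diameter, standing 116 mm above the bench when out and 108 mm when in; it is pushed straight down. 34 mm from the middle of the controller towards its -y side.
- on_button (a joint): Green button, in m: 0 = out, 0.005 = in, springs back. Leave alone.
- on_button_top (a point): Centre of the top of the green button, 24 mm in diameter, 102 mm above the bench; 72 mm from the red one, towards the controller's +y side.
- soldering_board: White soldering board fixed to the bench, 120 x 150 x 18 mm. Origin at the centre of its underside.
- brass_block: Loose brass block on the soldering board, 35 x 60 x 20 mm. Origin at the centre of its underside.
- chasing_hammer: Loose hammer lying on the bench, 240 mm long along its x, 24 mm high, steel head at +x. Origin under the handle's middle. May lie under the lever.
- pliers: Loose pliers with red handles lying on the bench, 160 mm long along x, 13 mm high. Origin underneath, near the rivet. May lie under the lever.
- wood_file: Loose file with a wooden handle lying on the bench, 218 mm long along x, 23 mm high. Origin underneath, where the handle meets the blade.
- doming_punch: Loose steel doming punch standing upright, 22 mm in diameter, 74 mm high. Origin at the centre of its foot.
- glass_jar: Loose clear jar with a white cap, 72 mm in diameter, 100 mm high. Origin at the centre of its underside.
- spare_crucible: Loose dark graphite crucible, 64 mm in diameter, 70 mm high. Origin at the centre of its underside.
There are look-alikes about, which are no part of the job. Leave any pink or yellow look-alike of the controller alone.

How it is judged:
On the way, in this order (a step that is already met when the one before it is completed fails the run):
1. the red button is pushed in while the lid is still shut (value of joint off_button above 0.006 m and value of joint lid_lever below 0.05 rad), for 0.1 s.
2. the lever is pressed down nearly to its stop by the fingers on the grip (value of joint lid_lever above 0.74 rad and contact force between the fingers and lever_grip above 1 N), for 0.3 s.
At the end, for the whole second after the job is handed in: The red button is in (more than 6 of its 8 mm), the lever stands still at more than 0.74 of its 0.85 rad, held there by the fingers pressing on the wooden grip with more than 1 N, and nothing touches the lid (all of step 2 and velocity of joint lid_lever between -0.1 and 0.1 rad/s and contact force between anything else and furnace_lid below 0.5 N and value of joint off_button above 0.006 m); the arm keeps its last pose, push and grip.
It fails at once if the lid was raised before the red button was in (value of joint lid_lever above 0.1 rad and value of joint off_button below 0.005 m).
It fails at once if the lid was slammed or dropped (lever faster than 2 rad/s) (velocity of joint lid_lever above 2 rad/s or velocity of joint lid_lever below -2 rad/s).
It fails at once if the robot touched the lid itself (contact force between any of the fingers, the arm and furnace_lid above 1 N).
It fails at once if the grip was taken between the fingers instead of being pressed from above (x of the grasp point in the frame of lever_grip between -0.07 and 0.07 m and y of the grasp point in the frame of lever_grip between -0.014 and 0.014 m and z of the grasp point in the frame of lever_grip between -0.07 and 0.016 m).
It fails at once if something to be left alone was disturbed: a loose thing moved or lifted by more than 25 mm, or the green button pressed (value of joint on_button above 0.003 m or distance of any of brass_block, chasing_hammer, pliers, wood_file, doming_punch, glass_jar, spare_crucible from where it was at the start of the episode above 0.025 m).
It also fails if it takes over 48 s, if anything falls off the work surface, if the arm or the gripper's body presses on something with over 40 N, if the wrist force passes 120 N, or if a joint passes its speed limit or range.

## Robot

A 6-joint arm with a two-finger parallel gripper is mounted at the origin on the work surface. World frame = base frame: x ahead of the robot, y to its left, z up, the work surface at z = 0. Lengths are in m, angles in rad, forces in N, time in s.
With the tool pointing down it reaches from about 0.375 to 0.925 m from the base axis. Payload 5.7 kg.
Tool frame: the origin (TCP) lies midway between the tips of the shut fingers; the grasp point (between the pads) lies 19 mm behind it; z points along the fingers, y is the line along which they close (so a half turn about z gives the same grasp; the last joint's range is limited). The gripper opens to 85 mm and grips with 20 to 120 N. Pads are 22 mm wide; open, the fingers measure 114 mm over their backs; the gripper's body (76 mm by 85 mm) begins 54 mm behind the grasp point. The pads swing forward as they close: fully open they stand 13 mm farther back than shut.
Start: joints at [1.184, 0.359, 1.51, -0, 1.272, -0.115], TCP at [0.161, 0.578, 0.203] pointing down, gripper open.
Joint ranges: [-2.97, 2.97], [-1.01, 2.36], [0.21, 2.38], [-0.96, 4.11], [0.2, 2.71], [-2.98, 2.98]. Speed limits (rad/s): [2.39, 2.39, 3.14, 3.14, 3.14, 3.14].

## Interface

Orientations are given as a 3x3 rotation matrix whose columns are the frame's x, y, z axes.
In Python, from rig import * gives the robot as it stands.
- The arm moves only by the tool carry_out, never from a script. Its argument "series" is a list of rows, each a list of 3 entries, a list of its own where there are three numbers: the turn, a rotation vector about the tool's x, y, z scaled (see below), then the shift along the tool's x, y, z scaled (see below), then the opening, from 0 (shut) to 1 (fully open). A call has 1 to 12 rows; each row shifts and turns the commanded pose from where the row before left it, along the tool's axes as they then stand; what a row does not reach is not made up. The controller multiplies each number of a shift by 0.025 m and each number of a turn by 6 degrees. A row lasts 1/10 s, in which the tool goes at most 50 mm and 8.59 degrees, less where a joint would pass 70% of its speed; a pose out of reach is approached as far as the arm can. A call with a number of a shift or a turn outside -1 to 1 is refused whole. A call with a gripper value outside its range is refused whole. The fingers move at their own pace and stop on an object; "squeeze" is the grip in N (left out, the last holds). Time passes only in rows, so rows that do not move let the fingers close. It gives the time, the measured TCP pose, the force, the opening and the grip force at its end, in the units of the state.
- get_obs(): the state, without advancing time (a new reading comes with each control period).
- grab_frame(name): name is "scene" or "side" or "wrist"; returns the picture (400x640x3 uint8, red, green, blue); there is no depth.
- get_calibration(name): a dict with "camera_matrix" (3x3 intrinsics, pixels), "origin" and "orientation" of the camera in the world. Camera axes: x right, y down, z forward; pixel columns grow to the right and rows downward; lengths in m; the calibration is good to about 2 mm. A picture is of the moment at which its call begins: read the wrist's pose just before it. get_calibration takes no time and is no camera call; for the wrist camera it gives the pose at the moment of the call.
- sign_off(): hands the job in; it is judged then, once.
Trained networks look in the newest picture that a camera, given by its name, has taken for a name from the list of things; names that differ only in an ending like _2 or _b are one class to them, and where a whole thing is asked for, a point or a joint stands for the part that bears it (a point fixed in the world has none). Each returns a list of dicts, best first, with "conf" (0 to 1); they miss things now and then, are a little off and sometimes report something else, mostly with a low value. They report only what shows in the picture. A call takes as long as a camera call. They do not tell look-alikes from the thing itself.
- spot_in(camera, thing): "position" ([x, y, z] in m, in world coordinates, good to about 4 mm: the middle of the surface that is visible of it).
- trace(camera, thing): "region" (400x640 bool, what is visible of it).
The state is a dict: "time_s": time; "q": joint angles; "qd": joint speeds; "effort": joint torques, N m; "tool_pos": TCP position; "orientation": TCP orientation; "force": force on the tool from outside, world axes, zero at the start; "moment": the same for the moment, N m; "grip_width": opening from 0.0 (shut) to 1.0 (fully open); "gripper_force": force on a finger pad.
Only numpy, scipy, OpenCV 4.12 (cv2) and the standard library are available. Lean on these libraries where they do the work, as an engineer would, in place of code of your own. Each camera call takes 0.05 s, during which the arm holds its last target. There are 200 camera calls.

## Working session

There is one attempt and no reset: what is moved stays moved. The work goes in short steps, Python scripts to look and compute and a tool call to move; the robot and the scene stay as the last step left them, time stands still between calls to the robot, and variables do not carry over. Pictures are saved under pics/ and viewed, at most 12 in all, crops included, and the job is handed in when it is done.

Besides the shell and the picture viewer there is one more tool, called as name(argument=value, ...), one argument or row to a line, values as JSON. carry_out: Moves the arm, as the interface text tells. Its arguments: {"type":"object","properties":{"series":{"type":"array","items":{"type":"array"}},"squeeze":{"type":"number"}},"required":["series"]}

```bash
mkdir -p pics
python3 - <<'E'
from rig import *
import cv2,numpy as np
for c in ["scene","side"]:
    f=grab_frame(c); cv2.imwrite(f"pics/{c}0.png",f[:,:,::-1])
    k=get_calibration(c); print(c,np.round(k["origin"],3),np.round(k["orientation"],2).tolist())
    for t in ["off_button_top","on_button_top","controller","lever_grip","furnace","furnace_lid","soldering_board","chasing_hammer","pliers","wood_file","glass_jar","doming_punch","spare_crucible"]:
        print(t,[(round(d["conf"],2),np.round(d["position"],3).tolist()) for d in spot_in(c,t)][:4])
o=get_obs();print(o["time_s"],o["tool_pos"],np.round(o["orientation"],3).tolist(),o["force"])
E
```

```text
scene [1.168 0.564 1.547] [[-0.68, 0.61, -0.4], [0.73, 0.56, -0.39], [-0.01, -0.56, -0.83]]
off_button_top [(0.54, [0.223, -0.398, 0.113]), (0.53, [0.443, -0.363, 0.116]), (0.42, [0.473, 0.04, 0.017]), (0.41, [0.423, -0.603, 0.111])]
on_button_top []
controller [(0.67, [0.448, -0.542, 0.087]), (0.66, [0.241, -0.345, 0.086]), (0.61, [0.462, -0.312, 0.085]), (0.3, [0.736, 0.278, 0.099])]
lever_grip [(0.71, [0.561, -0.036, 0.316])]
furnace [(0.84, [0.754, -0.258, 0.223])]
furnace_lid [(0.94, [0.76, -0.299, 0.222])]
soldering_board [(0.85, [0.482, 0.313, 0.022])]
chasing_hammer [(0.75, [0.474, 0.044, 0.018]), (0.3, [0.485, 0.279, 0.037])]
pliers [(0.84, [0.57, 0.039, 0.007]), (0.25, [0.755, -0.257, 0.222])]
wood_file [(0.66, [0.761, -0.298, 0.223]), (0.32, [0.44, -0.362, 0.112])]
glass_jar [(0.8, [0.736, 0.276, 0.1])]
doming_punch []
spare_crucible [(0.93, [0.773, -0.021, 0.046])]
side [-0.061  0.974  1.215] [[-0.87, -0.32, 0.37], [-0.49, 0.57, -0.66], [0.0, -0.75, -0.66]]
off_button_top [(0.62, [0.707, 0.278, 0.075]), (0.58, [0.471, 0.326, 0.018]), (0.48, [0.44, -0.364, 0.114]), (0.4, [0.739, -0.295, 0.222])]
on_button_top []
controller [(0.63, [0.457, -0.304, 0.084]), (0.61, [0.424, -0.535, 0.081])]
lever_grip [(0.46, [0.54, -0.011, 0.33])]
furnace [(0.78, [0.708, -0.255, 0.193]), (0.45, [0.471, 0.328, 0.018])]
furnace_lid [(0.68, [0.735, -0.294, 0.223]), (0.66, [0.72, -0.28, 0.221])]
soldering_board [(0.94, [0.469, 0.33, 0.019]), (0.68, [0.443, -0.361, 0.113])]
chasing_hammer [(0.56, [0.563, 0.034, 0.01])]
pliers [(0.51, [0.562, 0.032, 0.012])]
wood_file []
glass_jar [(0.77, [0.707, 0.28, 0.073]), (0.48, [0.72, -0.279, 0.224])]
doming_punch [(0.48, [0.732, 0.173, 0.044])]
spare_crucible [(0.76, [0.772, -0.006, 0.048])]
1.4 [0.16108303 0.57793503 0.20285519] [[-0.963, 0.268, -0.0], [0.268, 0.963, -0.0], [-0.0, -0.0, -1.0]] [-0.14646326  0.04786078 -0.61669562]
```

View pics/scene0.png

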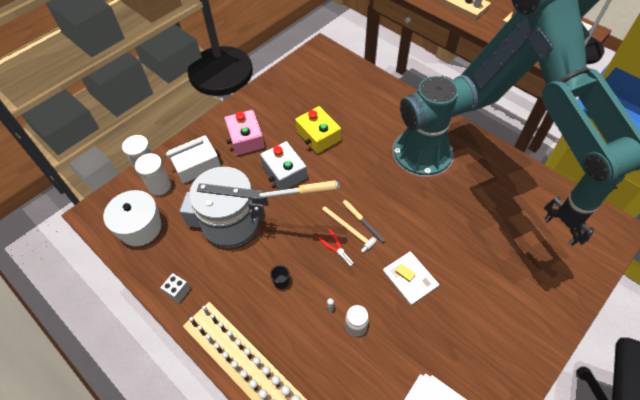

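View pics/side0.png

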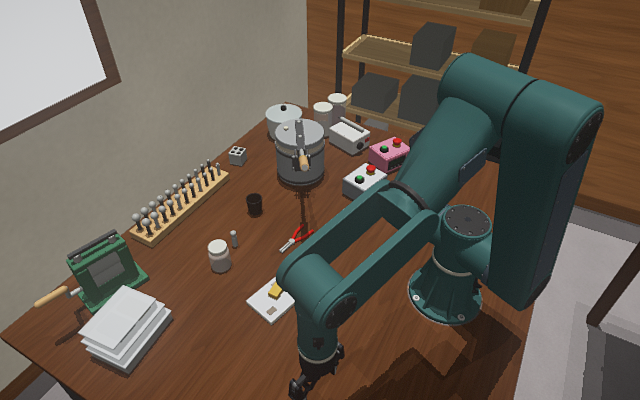

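Both views show three controllers. In the scene picture, the pink one (243,130) and the yellow one (318,128) are look-alikes. The grey one at (284,165), red button (278,151) and green (288,165), fits the description. I'll confirm it in an enlarged crop, then measure the buttons and the grip.

```bash
cat > h.py <<'E'
from rig import *
import cv2,numpy as np
def ray(c,uv,k=None):
    k=k or get_calibration(c); d=np.linalg.inv(k["camera_matrix"])@[uv[0],uv[1],1]
    return np.array(k["origin"]),np.array(k["orientation"])@d
def onz(c,uv,z,k=None):
    o,d=ray(c,uv,k); return o+d*(z-o[2])/d[2]
def tri(r):
    A=np.zeros((3,3));b=np.zeros(3)
    for o,d in r:
        d=d/np.linalg.norm(d);P=np.eye(3)-np.outer(d,d);A+=P;b+=P@o
    x=np.linalg.solve(A,b)
    return x
def blob(f,red,box):
    h=cv2.cvtColor(f,cv2.COLOR_RGB2HSV).astype(int);u0,v0,u1,v1=box
    m=((h[...,0]<8)|(h[...,0]>172)) if red else (abs(h[...,0]-70)<20)
    m&=(h[...,1]>150)&(h[...,2]>60 if not red else h[...,2]>90)
    ys,xs=np.nonzero(m[v0:v1,u0:u1]); return np.array([xs.mean()+u0,ys.mean()+v0]),len(xs)
E
python3 - <<'E'
from h import *
F={c:grab_frame(c) for c in("scene","side")}
B={"scene":(262,140,305,188),"side":(340,160,384,196)}
for c in F:
    for red,z in((1,.114),(0,.101)):
        p,n=blob(F[c],red,B[c]); print(c,red,p.round(1),n,onz(c,p,z).round(4))
ends={}
for c in F:
    t=trace(c,"lever_grip")
    for d in t[:2]:
        m=d["region"];ys,xs=np.nonzero(m);p=np.c_[xs,ys];mu=p.mean(0);w,V=np.linalg.eigh(np.cov(p.T));s=(p-mu)@V[:,1]
        print(c,round(d["conf"],2),len(p),mu.round(1),(mu+V[:,1]*s.min()).round(1),(mu+V[:,1]*s.max()).round(1))
    d=trace(c,"furnace_lid")[0]["region"]; ys,xs=np.nonzero(d); print("lid",len(xs),xs.mean().round(1),ys.mean().round(1))
a=cv2.resize(F["scene"][100:225,215:365],None,fx=4,fy=4,interpolation=cv2.INTER_CUBIC)
cv2.imwrite("pics/crop1.png",a[:,:,::-1])
b=cv2.resize(F["side"][110:260,260:400],None,fx=4,fy=4,interpolation=cv2.INTER_CUBIC)
cv2.imwrite("pics/crop2.png",b[:,:,::-1])
E
```

```text
scene 1 [277.3 149.6] 62 [ 0.4462 -0.3672  0.114 ]
scene 0 [287.5 163.8] 24 [ 0.4615 -0.2987  0.101 ]
side 1 [370.7 167.7] 53 [ 0.4365 -0.3605  0.114 ]
side 0 [359.3 177. ] 11 [ 0.4574 -0.2981  0.101 ]
scene 0.8 334 [319.4 186.8] [338.2 184.2] [300.6 189.4]
lid 5569 233.2 204.3
side 0.48 102 [303.4 162.3] [301.9 155.8] [304.9 169.2]
lid 977 298.9 135.0
```

View pics/crop1.png

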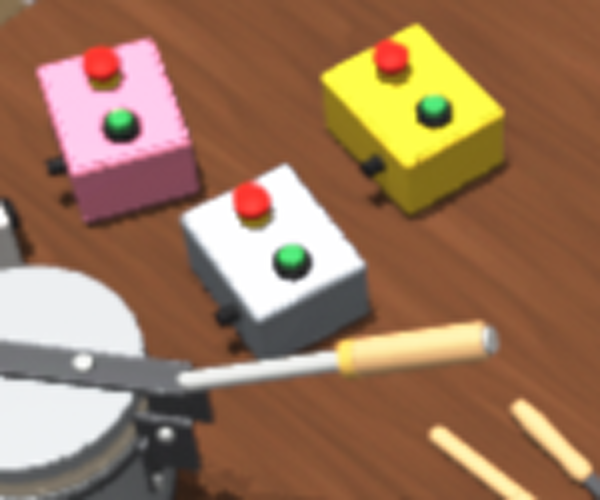

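View pics/crop2.png

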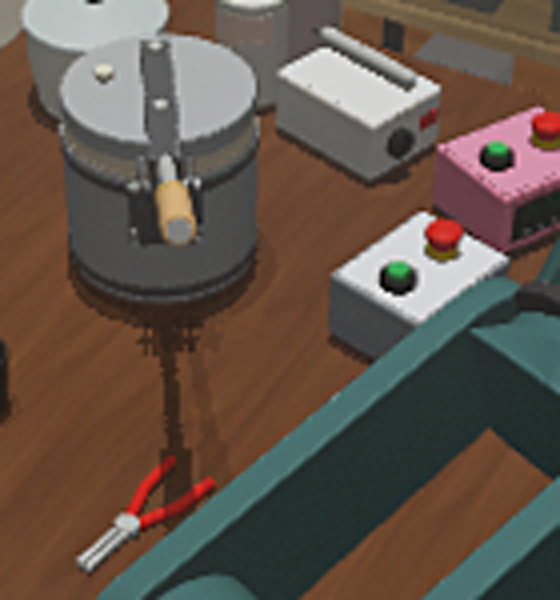

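The crops show one grey-white box with its red button at about (251,200) in crop 1 and its green at (291,260). The pink and yellow boxes are clearly separate. The pale grip runs from (340,355) to (490,340) in crop 1. Next I triangulate it.

Run:
```python
from h import *
P=lambda a,b:tri([ray("scene",a),ray("side",b)])
c=P((319.4,186.8),(303.4,162.3));out=P((337.5,184.3),(305,167.5));inn=P((300.6,189.4),(301.9,155.8))
print(c,out,inn)
R=P((277.3,149.6),(370.7,167.7));G=P((287.5,163.8),(359.3,177.0));print(R,G)
# lever plane: centre on z=.308 in both
print(onz("scene",(319.4,186.8),.312),onz("side",(303.4,162.3),.312))
# strap screws on lid: scene crop(83,362)->, side crop (160,104),(155,45)
s=(215+83/4,100+362/4);print("screw",onz("scene",s,.226),onz("side",(260+160/4,110+104/4),.226))
# far screw visible in scene at ~(209,203); side at (260+39,110+11)
print(onz("scene",(209,203),.226),onz("side",(299,121.5),.226))
```

```text
[ 0.55982253 -0.03889273  0.30905384] [0.52660501 0.00584336 0.33001069] [ 0.59613665 -0.08635549  0.29092608]
[ 0.44102863 -0.37374446  0.10333788] [ 0.45913842 -0.30171499  0.09719251]
[ 0.56131038 -0.0373979   0.312     ] [ 0.55780142 -0.0356777   0.312     ]
screw [ 0.71401746 -0.27205026  0.226     ] [ 0.71712895 -0.27457688  0.226     ]
[ 0.80459629 -0.29932264  0.226     ] [ 0.77648493 -0.36531807  0.226     ]
```

Measured: red button top ≈ (0.441, -0.365, 0.115), grip centre ≈ (0.559, -0.037, 0.309), and lever direction towards the lid ≈ (0.57, -0.82). I'll turn the tool so its x points outwards along the lever, shut the fingers, and go round inside the lever's end to the button.

carry_out(
  series=[
    [[0, 0, 0.94], [0, 0, -0.3], 0],
    [[0, 0, 0.94], [0, 0, -0.3], 0],
    [[0, 0, 0.94], [0, 0, -0.3], 0],
    [[0, 0, 0.94], [0, 0, -0.3], 0],
    [[0, 0, 0.94], [0, 0, -0.3], 0],
    [[0, 0, 0.94], [0, 0, -0.3], 0],
    [[0, 0, 0.94], [0, 0, -0.3], 0],
    [[0, 0, 0], [-1, 0, 0], 0],
    [[0, 0, 0], [-1, 0, 0], 0],
    [[0, 0, 0], [-1, 0, 0], 0],
    [[0, 0, 0], [-1, 0, 0], 0],
    [[0, 0, 0], [-1, 0, 0], 0],
  ],
  squeeze=40,
)

```text
time_s: 2.9
tool_pos: [0.2331, 0.4746, 0.2554]
orientation: [[-0.573, 0.82, 0.0], [0.82, 0.573, 0.0], [-0.0, 0.0, -1.0]]
force: [0.4, 0.9, -0.4]
grip_width: -0.003
gripper_force: 0.0
```

carry_out(
  series=[
    [[0, 0, 0], [-1, -0.1, 0], 0],
    [[0, 0, 0], [-1, -0.1, 0], 0],
    [[0, 0, 0], [-1, -0.1, 0], 0],
    [[0, 0, 0], [-1, -0.1, 0], 0],
    [[0, 0, 0], [-1, -0.1, 0], 0],
    [[0, 0, 0], [-1, -0.1, 0], 0],
    [[0, 0, 0], [-1, -0.1, 0], 0],
    [[0, 0, 0], [-1, -0.1, 0], 0],
    [[0, 0, 0], [-1, -0.1, 0], 0],
    [[0, 0, 0], [-1, -0.1, 0], 0],
    [[0, 0, 0], [-0.9, -0.7, 0], 0],
    [[0, 0, 0], [-0.8, -0.6, 0], 0],
  ],
)

```text
time_s: 4.1
tool_pos: [0.3532, 0.2016, 0.2554]
orientation: [[-0.573, 0.82, 0.0], [0.82, 0.573, -0.0], [-0.0, -0.0, -1.0]]
force: [0.9, -1.0, 0.1]
grip_width: -0.004
gripper_force: 0.0
```

carry_out(
  series=[
    [[0, 0, 0], [-0.93, -0.42, 0], 0],
    [[0, 0, 0], [-0.93, -0.42, 0], 0],
    [[0, 0, 0], [-0.93, -0.42, 0], 0],
    [[0, 0, 0], [-0.93, -0.42, 0], 0],
    [[0, 0, 0], [-0.93, -0.42, 0], 0],
    [[0, 0, 0], [-0.93, -0.42, 0], 0],
    [[0, 0, 0], [-0.93, -0.42, 0], 0],
    [[0, 0, 0], [-0.93, -0.42, 0], 0],
    [[0, 0, 0], [-0.93, -0.42, 0], 0],
    [[0, 0, 0], [-0.93, -0.42, 0], 0],
    [[0, 0, 0], [-0.94, -0.5, 0], 0],
    [[0, 0, 0], [-0.94, -0.5, 0], 0],
  ],
)

```text
time_s: 5.3
tool_pos: [0.4067, -0.1019, 0.2556]
orientation: [[-0.573, 0.82, 0.0], [0.82, 0.573, -0.0], [-0.0, 0.0, -1.0]]
force: [0.2, 0.1, -0.1]
grip_width: 0.004
gripper_force: 0.0
```

carry_out(
  series=[
    [[0, 0, 0], [-0.94, -0.5, 0], 0],
    [[0, 0, 0], [-0.94, -0.5, 0], 0],
    [[0, 0, 0], [-0.94, -0.5, 0], 0],
    [[0, 0, 0], [-0.94, -0.5, 0], 0],
    [[0, 0, 0], [-0.94, -0.5, 0], 0],
    [[0, 0, 0], [-0.94, -0.5, 0], 0],
    [[0, 0, 0], [-0.94, -0.5, 0], 0],
    [[0, 0, 0], [-0.9, -0.4, 0], 0],
    [[0, 0, 0], [0, 0, 0], 0],
    [[0, 0, 0], [0, 0, 0], 0],
  ],
)

```text
time_s: 6.3
tool_pos: [0.4336, -0.31, 0.2552]
orientation: [[-0.572, 0.82, -0.0], [0.82, 0.572, 0.001], [0.001, 0.0, -1.0]]
force: [-0.3, 0.7, -0.1]
grip_width: 0.003
gripper_force: 0.0
```

Run:
```python
from h import *
o=get_obs();k=get_calibration("wrist");f=grab_frame("wrist");cv2.imwrite("pics/w1.png",f[:,:,::-1])
print(o["time_s"],o["tool_pos"],o["force"],k["origin"])
for t in("off_button_top","on_button_top"):print(t,[(round(d["conf"],2),np.round(d["position"],3).tolist()) for d in spot_in("wrist",t)][:4])
np.save("k1.npy",k,allow_pickle=True)
```

```text
6.3 [ 0.43362905 -0.30996703  0.25520913] [-0.31233339  0.73404588 -0.08956879] [ 0.38863192 -0.24793833  0.42508982]
off_button_top [(0.83, [0.223, -0.394, 0.116]), (0.78, [0.44, -0.368, 0.118])]
on_button_top [(0.93, [0.239, -0.327, 0.104]), (0.69, [0.46, -0.297, 0.108]), (0.46, [0.458, -0.544, 0.103])]
```

View pics/w1.png

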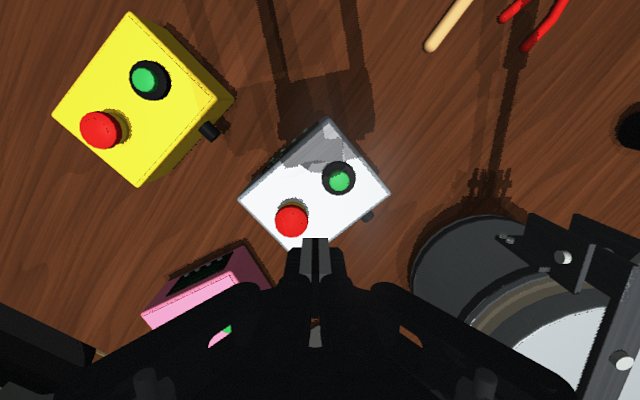

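The wrist view shows the grey box's red button at (291,221) and green at (339,180), with the fingertips near (315,240).

Run:
```python
from h import *
k=np.load("k1.npy",allow_pickle=True).item()
R=onz("wrist",(291,221),.115,k);G=onz("wrist",(339,179),.102,k)
print(R,G,np.linalg.norm((R-G)[:2]))
o=get_obs();print(np.array(o["orientation"]).T@(np.r_[R[:2],.116]-o["tool_pos"])/.025)
```

```text
[ 0.43873743 -0.36693412  0.115     ] [ 0.45698587 -0.29875539  0.102     ] 0.07057864279084411
[-2.02544903 -1.16154233  5.57503046]
```

carry_out(
  series=[
    [[0, 0, 0], [-0.7, -0.4, 0.4], 0],
    [[0, 0, 0], [-0.7, -0.4, 0.8], 0],
    [[0, 0, 0], [-0.65, -0.35, 0.9], 0],
    [[0, 0, 0], [0, 0, 0.9], 0],
    [[0, 0, 0], [0, 0, 0.9], 0],
    [[0, 0, 0], [0, 0, 0.9], 0],
    [[0, 0, 0], [0, 0, 0.3], 0],
    [[0, 0, 0], [0, 0, 0.2], 0],
    [[0, 0, 0], [0, 0, 0.2], 0],
    [[0, 0, 0], [0, 0, 0.1], 0],
    [[0, 0, 0], [0, 0, 0], 0],
  ],
)

```text
time_s: 7.55
tool_pos: [0.4399, -0.3686, 0.1158]
orientation: [[-0.573, 0.82, 0.001], [0.82, 0.573, -0.001], [-0.001, 0.0, -1.0]]
force: [0.2, 0.7, -0.6]
grip_width: -0.002
gripper_force: 0.0
```

carry_out(
  series=[
    [[0, 0, 0], [0, 0, 0.1], 0],
    [[0, 0, 0], [0, 0, 0.1], 0],
    [[0, 0, 0], [0, 0, 0.1], 0],
    [[0, 0, 0], [0, 0, 0.1], 0],
    [[0, 0, 0], [0, 0, 0], 0],
  ],
)

```text
time_s: 8.05
tool_pos: [0.4394, -0.3681, 0.105]
orientation: [[-0.573, 0.82, -0.001], [0.82, 0.573, 0.0], [0.001, -0.0, -1.0]]
force: [-0.2, -0.2, -0.4]
grip_width: 0.001
gripper_force: 0.0
```

No force was felt, so I'll take a closer look.

Run:
```python
from h import *
o=get_obs();f=grab_frame("wrist");s=grab_frame("scene")
a=cv2.resize(f[150:300,220:420],(800,600),interpolation=cv2.INTER_CUBIC)
b=cv2.resize(s[100:200,230:350],(720,600),interpolation=cv2.INTER_CUBIC)[:,:]
cv2.imwrite("pics/w2.png",np.hstack([cv2.resize(a,(400,300)),cv2.resize(b,(360,300))])[:,:,::-1])
print(o["tool_pos"],o["force"],np.round(o["effort"],2))
```

```text
[ 0.43935703 -0.3681306   0.10501903] [-0.20724959 -0.1878027  -0.35304925] [-1.000e-02 -5.246e+01 -2.328e+01 -0.000e+00 -8.000e-02 -0.000e+00]
```

View pics/w2.png

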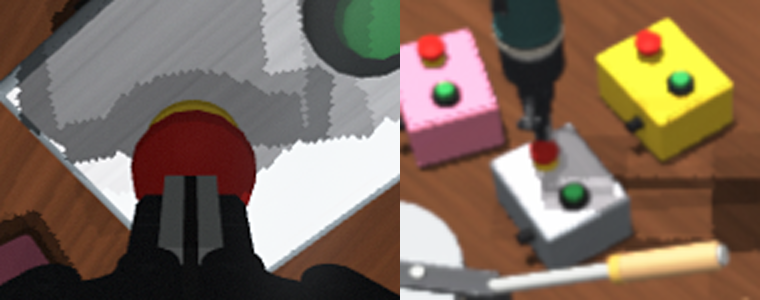

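The tips are over the middle of the red head, about 5 mm off-centre, and no resistance shows yet. I'll continue down in small steps and watch the force.

carry_out(
  series=[
    [[0, 0, 0], [0.1, 0.0, 0.08], 0],
    [[0, 0, 0], [0.0, 0, 0.08], 0],
    [[0, 0, 0], [0, 0, 0], 0],
  ],
)

```text
time_s: 8.45
tool_pos: [0.4379, -0.366, 0.1011]
orientation: [[-0.573, 0.82, -0.0], [0.82, 0.573, 0.0], [0.001, -0.0, -1.0]]
force: [0.7, 0.1, -0.1]
grip_width: 0.001
gripper_force: 0.0
```

Run:
```python
from h import *
o=get_obs();k=get_calibration("wrist");f=grab_frame("wrist")
K=np.array(k["camera_matrix"]);Rm=np.array(k["orientation"])
def pr(p):
    c=Rm.T@(np.array(p)-k["origin"]);return (K@c/c[2])[:2].round(1),c[2].round(4)
print("tcp",pr(o["tool_pos"]),k["origin"],K[0,0])
for z in(.116,.108,.104):print(z,pr([.439,-.367,z]))
h=cv2.cvtColor(f,cv2.COLOR_RGB2HSV).astype(int)
m=((h[...,0]<8)|(h[...,0]>172))&(h[...,1]>120)&(h[...,2]>50)
m[:, :250]=0;m[:,400:]=0;m[:180]=0;m[300:]=0
ys,xs=np.nonzero(m);print(xs.min(),xs.max(),ys.min(),ys.max())
for y in range(ys.min(),ys.max(),6):print(y,xs[ys==y].min(),xs[ys==y].max())
a=cv2.resize(f[180:280,250:390],(784,560),interpolation=cv2.INTER_CUBIC);cv2.imwrite("pics/w3.png",a[:,:,::-1])
```

```text
tcp (array([317.2, 232.1]), np.float64(0.185)) [ 0.39287714 -0.30403371  0.27100109] 296.0814948751806
0.116 (array([318. , 244.9]), np.float64(0.1712))
0.108 (array([317.8, 238.9]), np.float64(0.1789))
0.104 (array([317.8, 236.1]), np.float64(0.1827))
285 347 211 257
211 317 319
217 298 334
223 292 341
229 288 344
235 286 347
241 286 347
247 287 347
253 287 345
```

View pics/w3.png

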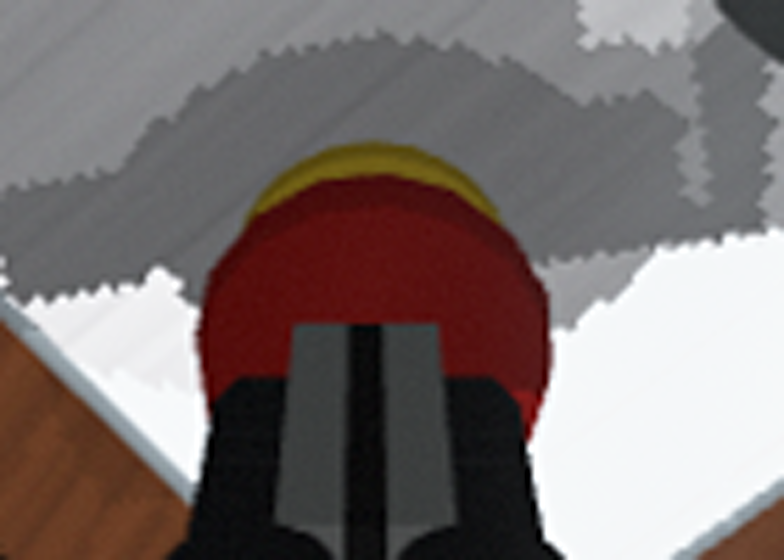

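By the wrist camera geometry, the real tips may sit short of the TCP. The tip edge shows at row 238, higher than the TCP projection, so contact may not have happened yet. I'll continue down gently.

carry_out(
  series=[
    [[0, 0, 0], [0, 0.0, 0.08], 0],
    [[0, 0, 0], [0.0, 0, 0.08], 0],
    [[0, 0, 0], [0, 0, 0], 0],
  ],
)

```text
time_s: 8.8
tool_pos: [0.438, -0.3662, 0.0971]
orientation: [[-0.573, 0.82, -0.0], [0.82, 0.573, 0.0], [0.001, -0.0, -1.0]]
force: [-0.4, 0.6, -0.1]
grip_width: 0.002
gripper_force: 0.0
```

Run:
```python
from h import *
o=get_obs();f=grab_frame("side");s=grab_frame("scene")
a=cv2.resize(s[110:185,240:320],(480,450),interpolation=cv2.INTER_CUBIC)
b=cv2.resize(f[140:200,335:385],(320,384),interpolation=cv2.INTER_CUBIC)
c=np.zeros((450,800,3),np.uint8);c[:,:480]=a;c[:384,480:]=b
cv2.imwrite("pics/m4.png",c[:,:,::-1])
for n,im in(("scene",s),("side",f)):
    k=get_calibration(n)
    def pr(p):
        q=np.array(k["orientation"]).T@(np.array(p)-k["origin"]);return (np.array(k["camera_matrix"])@q/q[2])[:2].round(1)
    print(n,"tcp",pr(o["tool_pos"]),"top",pr([.439,-.367,.116]),pr([.439,-.367,.108]))
    h=cv2.cvtColor(im,cv2.COLOR_RGB2HSV).astype(int)
    u0,v0,u1,v1={"scene":(262,135,292,160),"side":(360,155,384,180)}[n]
    m=((h[...,0]<8)|(h[...,0]>172))&(h[...,1]>130)&(h[...,2]>50);ys,xs=np.nonzero(m[v0:v1,u0:u1])
    if len(xs):print(len(xs),xs.mean()+u0,ys.mean()+v0,xs.min()+u0,xs.max()+u0,ys.min()+v0,ys.max()+v0)
    old=cv2.imread(f"pics/{n}0.png");h=cv2.cvtColor(old,cv2.COLOR_BGR2HSV).astype(int);m=((h[...,0]<8)|(h[...,0]>172))&(h[...,1]>130)&(h[...,2]>50);ys,xs=np.nonzero(m[v0:v1,u0:u1]);print("old",len(xs),xs.mean()+u0,ys.mean()+v0,xs.min()+u0,xs.max()+u0,ys.min()+v0,ys.max()+v0)
```

```text
scene tcp [279.4 151.3] top [278.6 148.2] [278.8 149.5]
50 277.42 150.44 274 282 147 154
old 63 277.22222222222223 149.55555555555554 273 281 145 154
side tcp [370.6 170.1] top [370.8 166.2] [370.6 167.8]
36 369.30555555555554 168.97222222222223 366 372 165 172
old 63 371.1269841269841 168.0793650793651 366 383 164 172
```

View pics/m4.png

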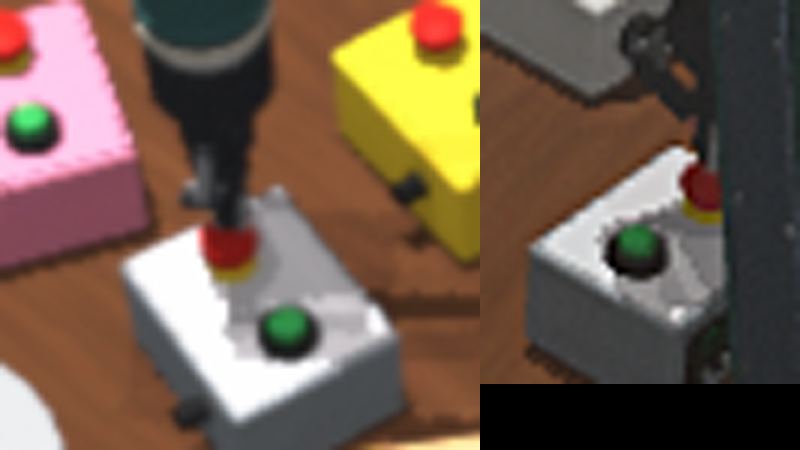

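The fingertips appear to sit just on top of the red head, at about scene (278,147), so the real tips are roughly 20 mm short of the TCP reading. The head is still out. I'll continue down.

carry_out(
  series=[
    [[0, 0, 0], [0, 0.0, 0.08], 0],
    [[0, 0, 0], [0.0, 0, 0.08], 0],
    [[0, 0, 0], [0, 0, 0], 0],
  ],
)

```text
time_s: 9.2
tool_pos: [0.438, -0.3661, 0.0931]
orientation: [[-0.573, 0.82, -0.0], [0.82, 0.573, 0.0], [0.001, -0.0, -1.0]]
force: [-0.4, -0.1, 0.6]
grip_width: -0.001
gripper_force: 0.0
```

carry_out(
  series=[
    [[0, 0, 0], [0, 0.0, 0.08], 0],
    [[0, 0, 0], [0.0, 0, 0.08], 0],
    [[0, 0, 0], [0, 0, 0], 0],
  ],
)

```text
time_s: 9.5
tool_pos: [0.438, -0.3662, 0.0891]
orientation: [[-0.573, 0.82, -0.0], [0.82, 0.573, 0.0], [0.001, -0.0, -1.0]]
force: [-0.5, 0.2, -0.0]
grip_width: 0.002
gripper_force: 0.0
```

carry_out(
  series=[
    [[0, 0, 0], [0, 0.0, 0.1], 0],
    [[0, 0, 0], [0.0, 0, 0.1], 0],
  ],
)

```text
time_s: 9.7
tool_pos: [0.4383, -0.3665, 0.0847]
orientation: [[-0.573, 0.82, 0.0], [0.82, 0.573, -0.0], [-0.001, -0.0, -1.0]]
force: [-0.7, 0.3, 5.4]
grip_width: -0.003
gripper_force: 2.5
```

Run:
```python
from h import *
o=get_obs();f=grab_frame("wrist");s=grab_frame("scene")
a=cv2.resize(s[110:185,240:320],(400,375),interpolation=cv2.INTER_CUBIC)
b=cv2.resize(f[180:280,250:350],(375,375),interpolation=cv2.INTER_CUBIC)
cv2.imwrite("pics/m5.png",np.hstack([a,b])[:,:,::-1])
h=cv2.cvtColor(f,cv2.COLOR_RGB2HSV).astype(int)
m=((h[...,0]<8)|(h[...,0]>172))&(h[...,1]>120)&(h[...,2]>50)
m[:, :250]=0;m[:,400:]=0;m[:180]=0;m[300:]=0
ys,xs=np.nonzero(m);print(xs.min(),xs.max(),ys.min(),ys.max(),o["tool_pos"],o["force"])
```

```text
283 350 218 269 [ 0.43834208 -0.36651449  0.08472491] [-0.71487118  0.2568744   5.42412547]
```

View pics/m5.png

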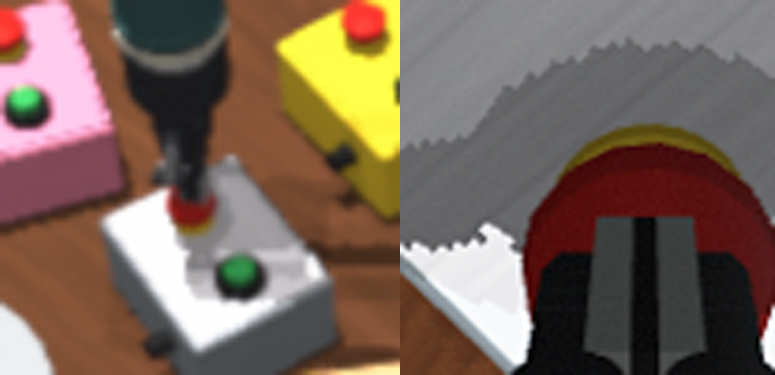

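Contact at last: 5.4 N with the tool reading z = 0.085, so the real fingertips sit about 30 mm above the reported TCP. I'll press on until the force rises against the stop.

carry_out(
  series=[
    [[0, 0, 0], [0, 0.0, 0.08], 0],
    [[0, 0, 0], [0.0, 0, 0.08], 0],
  ],
)

```text
time_s: 10.0
tool_pos: [0.4384, -0.3666, 0.0806]
orientation: [[-0.573, 0.82, 0.0], [0.82, 0.573, -0.001], [-0.001, -0.0, -1.0]]
force: [-0.3, 0.1, 4.6]
grip_width: -0.001
gripper_force: 2.4
```

carry_out(
  series=[
    [[0, 0, 0], [0, 0.0, 0.08], 0],
    [[0, 0, 0], [0.0, 0, 0.06], 0],
  ],
)

```text
time_s: 10.2
tool_pos: [0.4385, -0.3666, 0.0791]
orientation: [[-0.573, 0.82, 0.001], [0.82, 0.573, -0.001], [-0.001, -0.0, -1.0]]
force: [-5.8, 6.2, 35.8]
grip_width: 0.003
gripper_force: 17.8
```

The force jumped to 36 N after 8 mm of travel (tool z 0.087 to 0.079), so the button is fully in. This fixes the real tips at 29 mm behind the reported TCP, purely along the tool axis, which agrees with the wrist picture. I'll allow for that. Next I lift off and go above the grip.

carry_out(
  series=[
    [[0, 0, 0], [0, 0, -0.4], 0],
    [[0, 0, 0], [0, 0, -1], 0],
    [[0, 0, 0], [0, 0, -1], 0],
    [[0, 0, 0], [0, 0, -1], 0],
    [[0, 0, 0], [0, 0, -1], 0],
    [[0, 0, 0], [0, 0, -1], 0],
    [[0, 0, 0], [0.5, 0.8, -1], 0],
    [[0, 0, 0], [0.5, 0.8, -1], 0],
    [[0, 0, 0], [0.5, 0.8, -1], 0],
    [[0, 0, 0], [0.5, 0.8, -1], 0],
    [[0, 0, 0], [0.5, 0.8, -1], 0],
    [[0, 0, 0], [0.5, 0.8, -1], 0],
  ],
)

```text
time_s: 11.4
tool_pos: [0.4936, -0.2351, 0.3623]
orientation: [[-0.573, 0.82, -0.001], [0.82, 0.573, 0.0], [0.001, -0.0, -1.0]]
force: [-0.4, -1.0, 0.3]
grip_width: -0.002
gripper_force: 0.0
```

carry_out(
  series=[
    [[0, 0, 0], [0.2, 0.4, -1], 0],
    [[0, 0, 0], [0.6, 0.8, -0.3], 0],
    [[0, 0, 0], [0.6, 0.8, 0], 0],
    [[0, 0, 0], [0.6, 0.8, 0], 0],
    [[0, 0, 0], [0.6, 0.8, 0], 0],
    [[0, 0, 0], [0.6, 0.8, 0], 0],
    [[0, 0, 0], [0.6, 0.8, 0], 0],
    [[0, 0, 0], [0.6, 0.8, 0], 0],
    [[0, 0, 0], [0.6, 0.8, 0], 0],
    [[0, 0, 0], [0, 0, 0], 0],
    [[0, 0, 0], [0, 0, 0], 0],
  ],
)

```text
time_s: 12.5
tool_pos: [0.5612, -0.0361, 0.3938]
orientation: [[-0.574, 0.819, -0.001], [0.819, 0.574, -0.0], [0.0, -0.001, -1.0]]
force: [0.7, -0.9, 0.1]
grip_width: 0.003
gripper_force: 0.0
```

Run:
```python
from h import *
o=get_obs();k=get_calibration("wrist");f=grab_frame("wrist");cv2.imwrite("pics/w4.png",f[:,:,::-1]);np.save("k2.npy",k,allow_pickle=True)
print(o["time_s"],o["tool_pos"],o["q"])
for t in("lever_grip",):
  print([(round(d["conf"],2),np.round(d["position"],3).tolist()) for d in spot_in("wrist",t)][:2])
  for d in trace("wrist",t)[:1]:
    m=d["region"];ys,xs=np.nonzero(m);p=np.c_[xs,ys];mu=p.mean(0);w,V=np.linalg.eigh(np.cov(p.T));s=(p-mu)@V[:,1];print(len(p),mu,mu+V[:,1]*s.min(),mu+V[:,1]*s.max())
```

```text
12.5 [ 0.56116731 -0.03611541  0.39377836] [-1.86625596e-01  1.91683894e-01  1.28629588e+00 -6.68581397e-04
  1.66468630e+00 -7.97832800e-01]
[(0.89, [0.544, -0.024, 0.329])]
3725 [311.89771812 181.77744966] [313.29962427 126.0578586 ] [310.32502833 244.28493796]
```

View pics/w4.png

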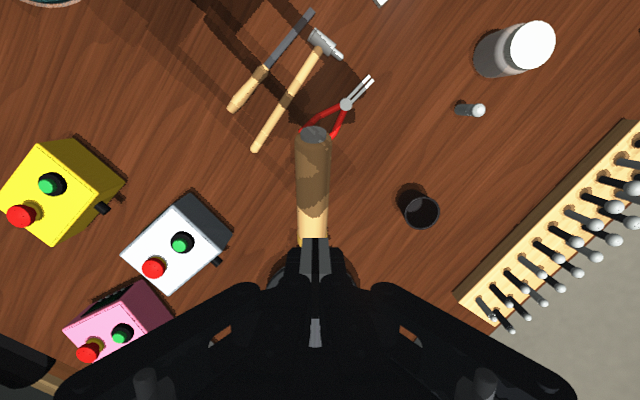

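The wrist view shows the grip running straight along the tool's x, from its outer end at (313,130) to about (311,242) at the fingertips. Its column is about 3–4 px left of the tips (315.5).

Run:
```python
from h import *
k=np.load("k2.npy",allow_pickle=True).item();o=get_obs();R=np.array(o["orientation"]);T=np.array(o["tool_pos"])
for n,uv,z in(("outer end face centre",(314,133),.332),("grip mid",(312.5,181),.318),("collar top",(311.5,238),.300)):
    p=onz("wrist",uv,z,k);print(n,p.round(4),"tool mm",(R.T@(p-T)*1000).round(1))
# tip centre lateral: pixel col 315.5 at z_tip=T+.029
p=onz("wrist",(315.5,238),T[2]+.029,k);print("tip",(R.T@(p-T)*1000).round(1))
```

```text
outer end face centre [0.5277 0.0076 0.332 ] tool mm [55.8 -1.7 62.2]
grip mid [ 0.5505 -0.0273  0.318 ] tool mm [14.2 -2.9 76.2]
collar top [ 0.5851 -0.0788  0.3   ] tool mm [-47.9  -4.   94.2]
tip [ 10.7  -0.5 -29. ]
```

Grip centre lies at tool x ≈ +1 mm and y ≈ -2.5 mm. Next I tilt 24° so the fingers are square to the grip, shift 2.5 mm sideways, and come down to about 10 mm above it.

carry_out(
  series=[
    [[0, 1, 0], [0, -0.1, 0], 0],
    [[0, 1, 0], [0, 0, 0], 0],
    [[0, 1, 0], [0, 0, 0], 0],
    [[0, 1, 0], [0, 0, 0], 0],
    [[0, 0, 0], [-0.5, 0, 0.3], 0],
    [[0, 0, 0], [-0.5, 0, 0.5], 0],
    [[0, 0, 0], [-0.36, 0, 0.6], 0],
    [[0, 0, 0], [0, 0, 0.6], 0],
    [[0, 0, 0], [0, 0, 0.6], 0],
    [[0, 0, 0], [0, 0, 0.5], 0],
    [[0, 0, 0], [0, 0, 0.2], 0],
    [[0, 0, 0], [0, 0, 0], 0],
  ],
)

```text
time_s: 13.85
tool_pos: [0.5572, -0.0351, 0.3048]
orientation: [[-0.524, 0.819, -0.234], [0.749, 0.573, 0.333], [0.407, -0.001, -0.914]]
force: [0.8, -0.5, -0.5]
grip_width: -0.0
gripper_force: 0.0
```

Run:
```python
from h import *
o=get_obs();R=np.array(o["orientation"]);T=np.array(o["tool_pos"]);c=np.array([.5585,-.0385,.308])
print(o["time_s"],T,R.round(3).tolist(),o["force"],"grip centre in tool mm",(R.T@(c-T)*1000).round(1))
f=grab_frame("wrist");s=grab_frame("side")
a=cv2.resize(f[80:280,220:420],(400,400),interpolation=cv2.INTER_CUBIC)
b=cv2.resize(s[110:200,260:350],(400,400),interpolation=cv2.INTER_CUBIC)
cv2.imwrite("pics/m6.png",np.hstack([a,b])[:,:,::-1])
```

```text
13.85 [ 0.55720646 -0.03511346  0.30479663] [[-0.524, 0.819, -0.234], [0.749, 0.573, 0.333], [0.407, -0.001, -0.914]] [ 0.78354748 -0.54880785 -0.4748265 ] grip centre in tool mm [-1.9 -0.9 -4.4]
```

View pics/m6.png

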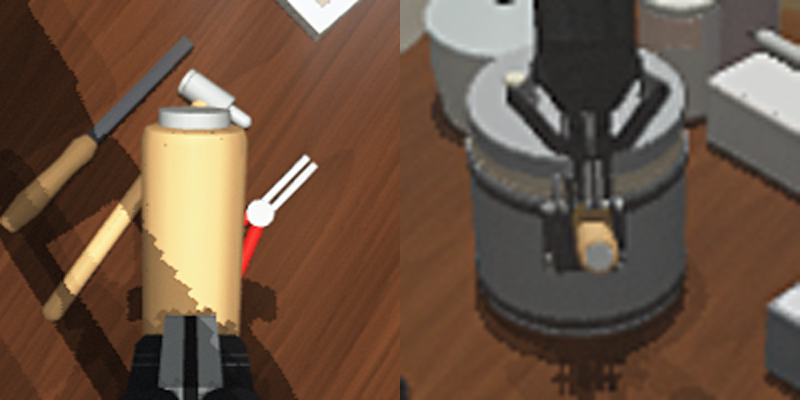

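The tips are centred on the grip (column 190 against the grip axis at 192). I'll close the remaining 10 mm slowly.

carry_out(
  series=[
    [[0, 0, 0], [0, 0, 0.1], 0],
    [[0, 0, 0], [0, 0, 0.1], 0],
    [[0, 0, 0], [0, 0, 0.08], 0],
    [[0, 0, 0], [0, 0, 0.05], 0],
    [[0, 0, 0], [0, 0, 0.05], 0],
  ],
)

```text
time_s: 14.45
tool_pos: [0.5559, -0.0329, 0.2973]
orientation: [[-0.524, 0.82, -0.232], [0.749, 0.573, 0.333], [0.406, 0.0, -0.914]]
force: [-0.4, -3.5, 9.0]
grip_width: 0.002
gripper_force: 4.9
```

Contact at 9 N, where expected. Now I press along the arc at about 0.3 rad/s.

carry_out(
  series=[
    [[0, -0.1, 0], [0.005, 0, 0.1], 0],
    [[0, -0.2, 0], [0.01, 0, 0.2], 0],
    [[0, -0.286, 0], [0.013, 0, 0.286], 0],
    [[0, -0.286, 0], [0.013, 0, 0.286], 0],
    [[0, -0.286, 0], [0.013, 0, 0.286], 0],
    [[0, -0.286, 0], [0.013, 0, 0.286], 0],
    [[0, -0.286, 0], [0.013, 0, 0.286], 0],
    [[0, -0.286, 0], [0.013, 0, 0.286], 0],
  ],
)

```text
time_s: 15.25
tool_pos: [0.5459, -0.0178, 0.2512]
orientation: [[-0.561, 0.82, -0.115], [0.802, 0.573, 0.167], [0.203, 0.002, -0.979]]
force: [-0.7, -1.2, 9.8]
grip_width: 0.001
gripper_force: 4.5
```

carry_out(
  series=[
    [[0, -0.286, 0], [0.013, 0, 0.286], 0],
    [[0, -0.286, 0], [0.013, 0, 0.286], 0],
    [[0, -0.286, 0], [0.013, 0, 0.286], 0],
    [[0, -0.286, 0], [0.013, 0, 0.286], 0],
    [[0, -0.286, 0], [0.013, 0, 0.286], 0],
    [[0, -0.286, 0], [0.013, 0, 0.286], 0],
    [[0, -0.286, 0], [0.013, 0, 0.286], 0],
    [[0, -0.286, 0], [0.013, 0, 0.286], 0],
    [[0, -0.286, 0], [0.013, 0, 0.286], 0],
    [[0, -0.286, 0], [0.013, 0, 0.286], 0],
  ],
)

```text
time_s: 16.25
tool_pos: [0.5409, -0.0101, 0.1798]
orientation: [[-0.57, 0.82, 0.055], [0.816, 0.573, -0.076], [-0.093, 0.002, -0.996]]
force: [-2.0, 1.8, 7.1]
grip_width: -0.0
gripper_force: 3.8
```

```bash
cat > lev.py <<'E'
from h import *
from scipy.optimize import least_squares
o=get_obs();R=np.array(o["orientation"]);T=np.array(o["tool_pos"])
out=np.array([-.573,.819,0]);P=np.array([.5585,-.0385,.308])-out*.206-[0,0,.123]
tip=T-.029*R[:,2];d=tip-P;a=d@out;b=d[2]
# tip touches top of grip: normal height .0286+.015 above the pivot line
th=np.arctan2(b,a)-np.arcsin(.0436/np.hypot(a,b));print("t",o["time_s"],"lever",round(np.radians(24)-th,3),"tilt rad",round(np.arctan2(R[2,0],-R[2,2]),3),"along grip mm",round((np.hypot(a,b)**2-.0436**2)**.5*1000-238,1),"lat mm",round((np.cross([0,0,1],out)@d)*1000,1),"F",o["force"].round(1) if hasattr(o["force"],"round") else o["force"],T)
E
python3 lev.py
```

```text
t 16.25 lever 0.501 tilt rad -0.093 along grip mm 1.1 lat mm -1.8 F [-2.   1.8  7.1] [ 0.54085595 -0.01011688  0.17984819]
```

carry_out(
  series=[
    [[0, -0.286, 0], [0.013, 0, 0.286], 0],
    [[0, -0.286, 0], [0.013, 0, 0.286], 0],
    [[0, -0.286, 0], [0.013, 0, 0.286], 0],
    [[0, -0.286, 0], [0.013, 0, 0.286], 0],
    [[0, -0.286, 0], [0.013, 0, 0.286], 0],
    [[0, -0.286, 0], [0.013, 0, 0.286], 0],
    [[0, -0.286, 0], [0.013, 0, 0.286], 0],
    [[0, -0.286, 0], [0.013, 0, 0.286], 0],
    [[0, -0.2, 0], [0.01, 0, 0.2], 0],
    [[0, -0.1, 0], [0.005, 0, 0.1], 0],
    [[0, 0, 0], [0, 0, 0], 0],
    [[0, 0, 0], [0, 0, 0], 0],
  ],
)

```text
time_s: 17.45
tool_pos: [0.5466, -0.0187, 0.1154]
orientation: [[-0.535, 0.82, 0.203], [0.767, 0.573, -0.29], [-0.354, 0.001, -0.935]]
force: [-1.9, 5.3, 4.2]
grip_width: 0.009
gripper_force: 2.9
```

```bash
python3 lev.py
python3 - <<'E'
from h import *
s=grab_frame("scene");cv2.imwrite("pics/s9.png",s[60:310,150:470][:,:,::-1].repeat(2,0).repeat(2,1))
E
```

```text
t 17.45 lever 0.775 tilt rad -0.362 along grip mm 0.9 lat mm -1.5 F [-1.9  5.3  4.2] [ 0.54658008 -0.01873332  0.11537125]
```

View pics/s9.png

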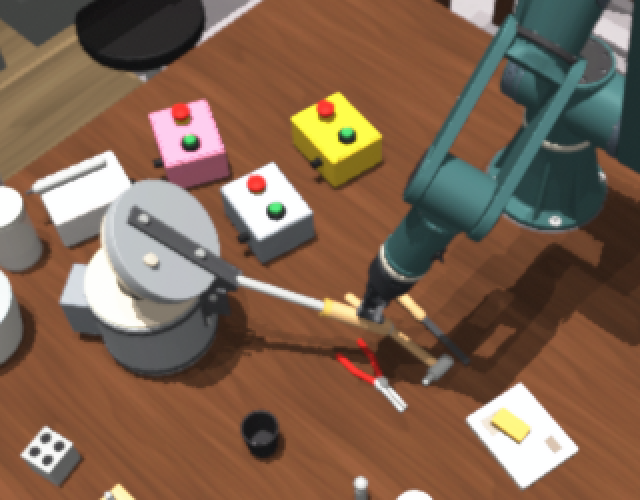

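The lid is wide open, the tips are on the grip (about pixel 375,312 in the crop), the red button is down and the loose things are where they were. The lever estimate is 0.775, so I'll press slightly more for margin and let it settle.

carry_out(
  series=[
    [[0, -0.15, 0], [0.005, 0, 0.15], 0],
    [[0, -0.15, 0], [0.005, 0, 0.15], 0],
    [[0, 0, 0], [0, 0, 0], 0],
    [[0, 0, 0], [0, 0, 0], 0],
    [[0, 0, 0], [0, 0, 0], 0],
    [[0, 0, 0], [0, 0, 0], 0],
    [[0, 0, 0], [0, 0, 0], 0],
  ],
)

```text
time_s: 18.2
tool_pos: [0.548, -0.0212, 0.1083]
orientation: [[-0.528, 0.82, 0.22], [0.757, 0.572, -0.314], [-0.384, 0.001, -0.923]]
force: [-2.2, 4.0, 4.8]
grip_width: -0.001
gripper_force: 2.8
```

```bash
python3 lev.py
```

```text
t 18.2 lever 0.807 tilt rad -0.394 along grip mm 0.3 lat mm -1.3 F [-2.2  4.   4.8] [ 0.54800179 -0.02123722  0.1083477 ]
```

```bash
python3 -c "
from rig import *
print(sign_off())"
```

```text
the job is handed in; nothing more can be done
None
```

I handed the job in with the red button fully in and the closed fingers pressing the wooden grip with about 6 N. The lever is at an estimated 0.81 rad with the lid wide open; the sign-off returned no verdict.

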